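Close the dust sash with the hook pole

TASK

Lift the hook pole out of its cradle, put its hook through the ring on the raised sash of the clear enclosure and pull the sash right down past its catch until you feel it seat firmly on its stop, and keep a steady pull of about 10 N on it there for a second (never more than 13 N). Then unhook the pole and lay it back in its cradle as it lay. The sash must stay down; do not touch it with the fingers, and leave the other things on the bench alone.

Things in the scene. Friction and masses are not known exactly. Their poses are not given: they have to be found in the camera images.
- pole: hook pole, 150 g, level in its cradle: black handle 100 long x 22 wide (y) x 24 mm high, reaching x = -70 to +30 mm; then an 8 mm steel shaft on the axis to the hook. Origin: on the handle's axis, the place to grip; x along the pole towards the hook, z up. Hook forces turn it in the fingers: grip with 100 N or more; it may still creep some degrees
- hook_elbow (a point): bend of the hook, on the shaft's axis, 75 mm from the pole's origin. Here a straight prong, 6 mm thick and 30 mm long, bends forward and down, 50 degrees below the pole's x in its x-z plane: direction (0.643, 0, -0.766). With the pole raised hook-upward by 20 degrees it points 30 degrees below level and enters the ring that way
- hook_throat (a point): point on the prong's axis 12 mm from the elbow
- hook_tip (a point): end of the prong's axis, 30 mm from the elbow
- cradle: fixed plate 190 x 70 x 8 mm with two posts 10 mm thick, each with a flared U notch open at the top: for the handle at x = -55 mm (seat 63 mm up, 27 mm wide) and the shaft at x = +48 mm (seat 71 mm up, 13 mm wide). Origin: centre of its underside, at bench level. The resting pole has its origin 75 mm above it, within 4 mm along x, and its x along the cradle's x
- enclosure: fixed clear-walled dust enclosure: base 200 x 280 x 15 mm, box 220 mm high, two upright aluminium guides 345 mm high at y = +-127 mm in front. Origin: bench level, middle of the sash's plane. x points into the enclosure (away from the robot), z up
- shutter: the sash that slides up and down between the guides: clear pane 222 mm wide, with aluminium rails at top and bottom; top edge 210 mm above its origin. Origin: at the enclosure's origin when the sash joint reads 0, rises with it
- ring (a point): centre of the steel ring fixed to the sash's top rail: hole 22 mm in diameter, wire 5 mm thick, upright, its axis along the enclosure's x (the point's x), 40 mm in front of the sash's plane, 185 mm above the shutter's origin. A stalk 7 mm thick runs from the ring's top back to the rail; the hole is free behind
- sash (a joint): height of the sash in m, 0.135 highest. It stays where left; 0.5 to 3 N moves it down. Between 35 and 28 mm a spring catch resists, 6 to 8 N in all; under 28 mm it lets the sash run on to its home: a hard rubber stop, screw-set somewhere between 20 and 0 mm (differs each time, not measured), felt by the pull rising steeply, about 2 N per mm of hand travel. Left there it stays
- media_bottle: glass bottle with screw cap, 48 mm in diameter, 110 mm tall; loose bystander; origin: centre of its underside
- lens_ring: black lens ring lying flat, 52 mm in diameter, 14 mm tall; loose bystander; origin: centre of its underside
- straight_rod: plain straight steel rod without a hook, 8 mm thick, about 150 mm long, lying on the bench; loose bystander; origin at its middle
- tip_box: pipette-tip box 85 x 120 x 75 mm; loose bystander; origin: centre of its underside
- sample_jar: low amber jar, 52 mm in diameter, 60 mm tall; loose bystander; origin: centre of its underside
- dish_stack: stack of three shut Petri dishes, 56 mm in diameter, 40 mm tall; loose bystander; origin: centre of its underside
- petri_dish: open Petri dish, 56 mm in diameter, 14 mm tall, on the black block inside the enclosure; loose bystander; origin: centre of its underside
Things that resemble listed ones, but are neither listed nor needed, are in the scene too. Of the things like the pole, leave any that is red; of the rest the smaller one is meant.

How it is judged:
By the outcome, as a careful person would: the job done as asked, in the order asked, and still so for the second after the job is handed in, with the robot touching nothing.
It also fails if it takes over 72 s, if anything falls off the work surface, if the arm or the gripper's body presses on something with over 40 N, if the wrist force passes 120 N, or if a joint passes its speed limit or range.

ROBOT

A 7-joint arm with a two-finger parallel gripper is mounted at the origin on the work surface. World frame = base frame: x ahead of the robot, y to its left, z up, the work surface at z = 0. Lengths are in m, angles in rad, forces in N, time in s.
With the tool pointing down it reaches from about 0.425 to 0.875 m from the base axis. Payload 8.4 kg.
Tool frame: the origin (TCP) lies between the finger pads; the fingertips stand 17 mm ahead of it and the grasp point (between the pads) lies 2 mm behind it (manip.nose_length is the distance from the TCP to the fingertips, in m); z points along the fingers, y is the line along which they close (so a half turn about z gives the same grasp; the last joint's range is limited). The gripper opens to 87 mm and grips with 3 to 60 N. Pads are 19 mm wide; open, the fingers measure 117 mm over their backs; the gripper's body (75 mm by 190 mm) begins 51 mm behind the grasp point.
Start: joints at [-1.253, 0.333, 0.04, 1.465, -0.013, 1.343, -0.059], TCP at [0.263, 0.594, 0.24] pointing down, gripper open.
Joint ranges: [-2.58, 2.58], [-0.38, 2.09], [-1.3, 1.39], [0.25, 2.4], [-1.5, 4.64], [0.08, 2.09], [-2.65, 2.65]. Speed limits (rad/s): [2.22, 2.22, 2.79, 2.79, 3.14, 3.14, 3.14].

INTERFACE

Orientations are given as a unit quaternion [x, y, z, w].
In Python, from cell import manip, optics, find_in, tip_of gives the robot as it stands. Calls block until the motion is done:
- manip.move_ptp(position, orientation): joint-space move of the TCP to a pose.
- manip.move_l(position, feed=0.15, rotation=None, force_limit=None): straight line of the TCP; rotation=None keeps the orientation; feed is the mean speed in m/s. With force_limit (N) it stops when the force on the tool has changed by that much, and returns True; else False.
- manip.move_joints(angles): joint-space move.
- manip.ungrasp() and manip.clamp(): open the fingers fully, or close them until they stop; the grip force is fixed at half the most.
- manip.dwell(seconds).
- manip.ik(position, orientation): joint angles nearest the present ones, or None.
- manip.sense(): the state.
- optics.get_image(name): name is "scene" or "top"; returns (picture, depth): 384x512x3 uint8, red, green, blue; 384x512 float32, m along the optical axis (not along the pixel's ray), 0 where there is no reading.
- optics.calibration(name): a dict with "camera_matrix" (3x3 intrinsics, pixels), "T" (4x4, takes a point from camera to world coordinates). Camera axes: x right, y up, looking along -z (the intrinsics and any distortion apply to the point x, -y, -z); pixel columns grow to the right and rows downward; lengths in m; the calibration is good to about 2 mm. A picture is of the moment at which its call begins. calibration takes no time and is no camera call.
A pose or a line that the arm cannot do raises manip.IKError and nothing moves.
- manip.hand_in(): hands the job in; it is judged then, once.
Trained networks look in the newest picture that a camera, given by its name, has taken for a name from the list of things; names that differ only in an ending like _2 or _b are one class to them, and where a whole thing is asked for, a point or a joint stands for the part that bears it (a point fixed in the world has none). Each returns a list of dicts, best first, with "p" (0 to 1); they miss things now and then, are a little off and sometimes report something else, mostly with a low value. They report only what shows in the picture. A call takes as long as a camera call. They do not tell look-alikes from the thing itself.
- find_in(camera, target): "box" ([left, top, width, height] in pixels, round what is visible of it).
- tip_of(camera, target): "position" ([column, row] in pixels: a listed point, or the origin of a listed thing).
The state is a dict: "time": time; "joint_pos": joint angles; "dq": joint speeds; "joint_torque": joint torques, N m; "tcp_pos": TCP position; "ee_rot": TCP orientation; "force": force on the tool from outside, world axes, zero at the start; "ft_torque": the same for the moment, N m; "opening": finger opening in m; "grasp_force": force on a finger pad.
Only numpy, scipy, OpenCV 4.12 (cv2) and the standard library are available. Lean on these libraries where they do the work, as an engineer would, in place of code of your own. Each camera call takes 0.05 s, during which the arm holds its last target. There are 200 camera calls.

## Working session

There is one attempt and no reset: what is moved stays moved. The work goes in short steps, each a Python script; the robot and the scene stay as the last script left them, time stands still between calls to the robot, and variables do not carry over. Pictures are saved under pics/ and viewed, at most 13 in all, crops included, and the job is handed in when it is done.

```bash
ls; mkdir -p pics; cat > h.py <<'E'
import numpy as np, cv2
from cell import manip, optics, find_in, tip_of
def grab(n,save=None):
    im,d=optics.get_image(n)
    if save: cv2.imwrite('pics/'+save,cv2.cvtColor(im,cv2.COLOR_RGB2BGR))
    return im,d
def px2w(n,u,v,z):  # z = depth along optical axis
    c=optics.calibration(n);K=np.array(c['camera_matrix']);T=np.array(c['T'])
    p=np.array([(u-K[0,2])/K[0,0]*z,-(v-K[1,2])/K[1,1]*z,-z,1]);return (T@p)[:3]
def px2plane(n,u,v,h):
    T=np.array(optics.calibration(n)['T']);o=T[:3,3];d=px2w(n,u,v,1.)-o
    return o+d*(h-o[2])/d[2]
def cloud(n,d):
    vv,uu=np.mgrid[:d.shape[0],:d.shape[1]]
    c=optics.calibration(n);K=np.array(c['camera_matrix']);T=np.array(c['T'])
    P=np.stack([(uu-K[0,2])/K[0,0]*d,-(vv-K[1,2])/K[1,1]*d,-d],-1)
    return P@T[:3,:3].T+T[:3,3]
E
python3 - <<'E'
from h import *
for n in('scene','top'):
    im,d=grab(n,n+'0.png'); np.save('pics/'+n+'0.npy',d)
    c=optics.calibration(n); print(n,{k:(np.round(v,3).tolist()) if k in('camera_matrix','T') else v for k,v in c.items()})
    for t in('pole','cradle','enclosure','shutter','straight_rod'):
        print(t,[(np.round(x['box']).tolist(),round(x['p'],2)) for x in find_in(n,t)][:4])
    for t in('pole','hook_elbow','hook_tip','ring','cradle','enclosure'):
        print(t,[(np.round(x['position'],1).tolist(),round(x['p'],2)) for x in tip_of(n,t)][:4])
print(manip.sense())
E
```

```text
pics
scene {'camera_matrix': [[469.285, 0.0, 255.273], [0.0, 469.285, 194.294], [0.0, 0.0, 1.0]], 'T': [[-0.952, -0.279, 0.126, 0.707], [0.307, -0.852, 0.424, 0.648], [-0.011, 0.442, 0.897, 1.398], [0.0, 0.0, 0.0, 1.0]]}
pole [([312.0, 219.0, 75.0, 22.0], 0.79), ([253.0, 252.0, 52.0, 29.0], 0.78), ([372.0, 302.0, 11.0, 52.0], 0.7)]
cradle [([249.0, 253.0, 65.0, 41.0], 0.93)]
enclosure [([124.0, 82.0, 81.0, 145.0], 0.94)]
shutter [([122.0, 80.0, 81.0, 146.0], 0.6), ([246.0, 254.0, 66.0, 40.0], 0.5), ([295.0, 315.0, 38.0, 30.0], 0.46)]
straight_rod [([266.0, 259.0, 35.0, 15.0], 0.41)]
pole [([377.4, 325.7], 0.93), ([279.7, 266.7], 0.84), ([352.5, 230.3], 0.81)]
hook_elbow [([318.1, 236.9], 0.94), ([379.2, 303.8], 0.9), ([260.5, 276.4], 0.76)]
hook_tip [([385.7, 297.2], 0.84), ([248.9, 285.1], 0.83), ([312.0, 227.6], 0.76)]
ring [([194.3, 121.2], 0.89)]
cradle [([279.9, 276.0], 0.87), ([239.1, 327.6], 0.61)]
enclosure [([194.1, 179.4], 0.8), ([237.7, 330.4], 0.46)]
top {'camera_matrix': [[432.831, 0.0, 254.093], [0.0, 432.831, 191.014], [0.0, 0.0, 1.0]], 'T': [[-0.004, 0.997, -0.071, 0.
[... 811 characters left out ...]
5322617,  0.33319695,  0.03990306,  1.46538576, -0.01335994,
        1.34333103, -0.05851683]), 'dq': array([ 5.34565910e-04, -1.74577660e-03, -1.23176902e-03, -4.61925307e-04,
       -1.90714447e-05,  1.87296554e-04, -7.84302412e-04]), 'joint_torque': array([-7.74218443e-04, -6.56124187e+01,  1.33263811e+00, -4.04043424e+01,
       -5.96180046e-02,  3.48742388e-02, -4.50638413e-05]), 'tcp_pos': array([0.26313943, 0.59432112, 0.2395549 ]), 'ee_rot': array([ 2.06900288e-01,  9.78362034e-01, -2.97589698e-05,  1.17977407e-05]), 'force': array([-0.10177741, -0.15008256,  0.66843195]), 'ft_torque': array([-0.01027017,  0.02214982, -0.02946378]), 'grasp_force': 0.0, 'opening': 0.08685847060203157}
```

View pics/scene0.png

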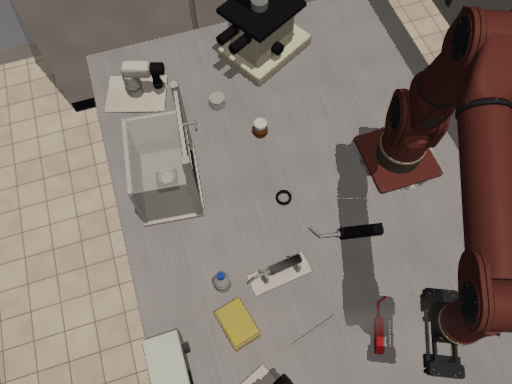

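View pics/top0.png

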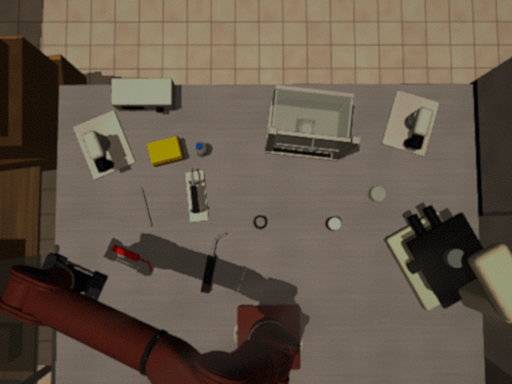

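```bash
python3 - <<'E'
from h import *
D={n:np.load(f'pics/{n}0.npy') for n in('scene','top')}
I={n:cv2.imread(f'pics/{n}0.png') for n in D}
def at(n,u,v,r=1):
    d=D[n][int(v)-r:int(v)+r+1,int(u)-r:int(u)+r+1]; return np.round(px2w(n,u,v,np.median(d)),4)
print('pole',at('top',194.6,196.2),at('scene',279.7,266.7))
for n,t,h in(('scene',(279.7,266.7),.075),('scene',(260.5,276.4),.075),('scene',(248.9,285.1),.052),('top',(194.6,196.2),.075),('top',(191.1,174.5),.075),('top',(191.3,169.9),.052),('scene',(279.9,276),0),('top',(195.6,196.7),0),('scene',(194.3,121.2),.32),('top',(311.4,148),.32),('scene',(194.1,179.4),0),('top',(300.9,153.1),0)): print(n,t,px2plane(n,*t,h).round(4))
# clouds
for n in D:
    P=cloud(n,D[n]); 
    # enclosure guides/top rail: highest points
    m=(P[...,2]>.33)&(P[...,2]<.36)&(D[n]>0)&(P[...,0]>.4)&(P[...,1]<.2)&(P[...,1]>-.4)
    ys,xs=np.where(m);print(n,'high',len(ys)); 
    Q=P[m]; 
    if len(Q): print(Q.min(0),Q.max(0),Q.mean(0),cv2.fitLine(Q[:,:2].astype(np.float32),cv2.DIST_HUBER,0,.01,.01).ravel())
    # plate
    m=(np.abs(P[...,2]-.008)<.006)&(np.linalg.norm(P[...,:2]-np.array([.42+.0,.2]),axis=-1)<.25)&(I[n].min(-1)>190)
    print(n,'plate',m.sum(),P[m].mean(0) if m.any() else 0, cv2.minAreaRect(P[m][:,:2].astype(np.float32)) if m.any() else 0)
a=cv2.resize(I['scene'][60:240,90:250],None,fx=4,fy=3.3*4/4,interpolation=cv2.INTER_CUBIC)
a=cv2.resize(I['scene'][70:160,150:230],None,fx=5,fy=5,interpolation=cv2.INTER_CUBIC)
b=cv2.resize(I['scene'][240:300,240:320],None,fx=5,fy=5,interpolation=cv2.INTER_CUBIC)
c=cv2.resize(I['top'][160:230,170:220],None,fx=6,fy=6,interpolation=cv2.INTER_CUBIC)
W=np.zeros((600,800,3),np.uint8);ab=cv2.resize(np.vstack([a,b]),(320,600));W[:,:320]=ab;W[:420,330:630]=c
d=cv2.resize(I['top'][125:165,265:365],None,fx=4.6,fy=4.4,interpolation=cv2.INTER_CUBIC);W[424:424+d.shape[0],330:330+d.shape[1]]=d
cv2.imwrite('pics/crops.png',W)
E
```

```text
pole [0.5136 0.2626 0.088 ] [0.5258 0.2708 0.0826]
scene (279.7, 266.7) [0.5247 0.2687 0.075 ]
scene (260.5, 276.4) [0.5871 0.2789 0.075 ]
scene (248.9, 285.1) [0.6253 0.2868 0.052 ]
top (194.6, 196.2) [0.5144 0.2643 0.075 ]
top (191.1, 174.5) [0.5932 0.2774 0.075 ]
top (191.3, 169.9) [0.6127 0.28   0.052 ]
scene (279.9, 276) [0.5235 0.2752 0.    ]
top (195.6, 196.7) [0.5169 0.2702 0.    ]
scene (194.3, 121.2) [ 0.6464 -0.1305  0.32  ]
top (311.4, 148) [ 0.6472 -0.1254  0.32  ]
scene (194.1, 179.4) [ 0.6889 -0.1313  0.    ]
top (300.9, 153.1) [ 0.6825 -0.1305  0.    ]
scene high 367
[ 0.65970716 -0.27029831  0.33001368] [0.71256205 0.0092579  0.34906432] [ 0.68699263 -0.12183708  0.33639321] [ 0.11572808  0.99328095  0.68699265 -0.12183708]
scene plate 0 0 0
top high 387
[ 0.65450537 -0.26987727  0.33000335] [0.70812956 0.00594289 0.35072675] [ 0.68051971 -0.13310011  0.33708961] [ 0.11641233  0.99320096  0.6805197  -0.1331001 ]
top plate 0 0 0
```

View pics/crops.png

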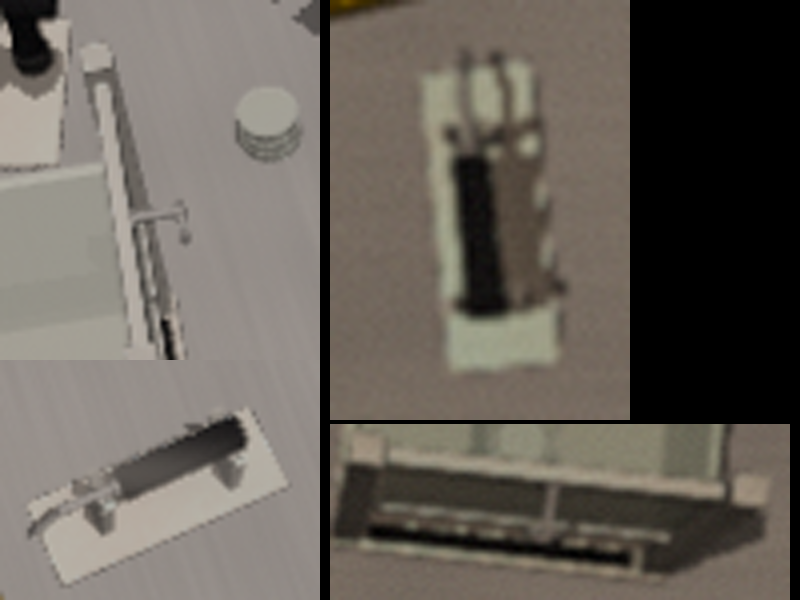

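```bash
python3 - <<'E'
from h import *
from scipy.optimize import least_squares
D={n:np.load(f'pics/{n}0.npy') for n in('scene','top')}
I={n:cv2.imread(f'pics/{n}0.png') for n in D}
for n in D:
    P=cloud(n,D[n]); near=np.linalg.norm(P[...,:2]-[.52,.268],axis=-1)<.13
    b=I[n].max(-1)
    m=near&(b<75)&(P[...,2]>.06)&(P[...,2]<.1)
    Q=P[m]; r=cv2.minAreaRect(Q[:,:2].astype(np.float32))
    print(n,'handle',m.sum(),np.round(r[0],4),np.round(r[1],4),r[2],'ztop',np.percentile(Q[:,2],[50,95]),'line',cv2.fitLine(Q[:,:2].astype(np.float32),cv2.DIST_HUBER,0,.01,.01).ravel())
    m=near&(I[n].min(-1)>(125))&(P[...,2]<.02)
    print(np.percentile(I[n].min(-1)[near&(P[...,2]<.02)],[10,50,80,90,98]))
    m=near&(np.abs(P[...,2]-.008)<.012)&(I[n].min(-1)>np.percentile(I[n].min(-1)[near&(P[...,2]<.02)],50)+20)
    m=cv2.morphologyEx(m.astype(np.uint8),cv2.MORPH_OPEN,np.ones((2,2)))>0
    r=cv2.minAreaRect(P[m][:,:2].astype(np.float32)); print('plate',m.sum(),np.round(r[0],4),np.round(r[1],4),r[2])
def tri(a,b):
    rays=[]
    for n,(u,v) in(('scene',a),('top',b)):
        o=np.array(optics.calibration(n)['T'])[:3,3];d=px2w(n,u,v,1.)-o;rays.append((o,d/np.linalg.norm(d)))
    A=sum(np.eye(3)-np.outer(d,d) for o,d in rays);bb=sum((np.eye(3)-np.outer(d,d))@o for o,d in rays)
    return np.linalg.solve(A,bb)
print('ring',tri((194.3,121.2),(311.4,148)))
# ring/stalk cloud points: in front of sash plane
P=cloud('scene',D['scene']);ex=np.array([.993,-.116]);
s=(P[...,:2]-[.686,-.131])@ex; t=(P[...,:2]-[.686,-.131])@np.array([.116,.993])
for n in D:
    P=cloud(n,D[n]);s=(P[...,:2]-[.685,-.131])@ex; t=(P[...,:2]-[.685,-.131])@np.array([.116,.993])
    m=(abs(t)<.04)&(s<-.02)&(s>-.07)&(P[...,2]>.2)
    print(n);print(np.c_[np.argwhere(m)[:,::-1],P[m].round(3),s[m].round(3),t[m].round(3)][:30])
    m=(P[...,2]>.335)&(P[...,2]<.352)&(abs(t)<.16)&(abs(s)<.05)
    print('top pts s,t range',np.percentile(s[m],[1,50,99]),np.percentile(t[m],[0,1,50,99,100]))
E
```

```text
scene handle 160 [0.509  0.2667] [0.0979 0.0268] 10.386549949645996 ztop [0.0851879 0.0897369] line [0.9999748  0.00710197 0.49422225 0.26386976]
[134. 137. 140. 162. 165.]
plate 688 [0.6232 0.401 ] [0.4921 0.1716] 52.04228591918945
top handle 198 [0.5119 0.2593] [0.1104 0.0401] 2.469777822494507 ztop [0.08705322 0.092832  ] line [0.9938767  0.11049473 0.5150801  0.2633813 ]
[ 89.  95.  99. 111. 136.]
plate 286 [0.5162 0.265 ] [0.1858 0.0674] 6.531929016113281
ring [ 0.64632994 -0.12445241  0.32797603]
scene
[[ 1.94e+02  1.20e+02  6.46e-01 -1.36e-01  3.18e-01 -3.80e-02 -9.00e-03]
 [ 1.95e+02  1.20e+02  6.43e-01 -1.35e-01  3.18e-01 -4.10e-02 -9.00e-03]
 [ 1.94e+02  1.21e+02  6.47e-01 -1.33e-01  3.18e-01 -3.80e-02 -6.00e-03]
 [ 1.95e+02  1.21e+02  6.44e-01 -1.30e-01  3.20e-01 -4.00e-02 -4.00e-03]
 [ 1.89e+02  1.22e+02  6.61e-01 -1.32e-01  3.21e-01 -2.40e-02 -4.00e-03]
 [ 1.90e+02  1.22e+02  6.59e-01 -1.27e-01  3.27e-01 -2.70e-02  1.00e-03]
 [ 1.91e+02  1.22e+02  6.56e-01 -1.25e-01  3.28e-01 -2.90e-02  2.00e-03]
 [ 1.92e+02  1.22e+02  6.53e-01 -1.25e-01  3.27e-01 -3.20e-02  2.00e-03]
 [
[... 3335 characters left out ...]
 3.14e+02  1.49e+02  6.44e-01 -1.33e-01  3.20e-01 -4.00e-02 -7.00e-03]
 [ 3.07e+02  1.50e+02  6.42e-01 -1.12e-01  3.15e-01 -4.50e-02  1.30e-02]
 [ 3.08e+02  1.50e+02  6.41e-01 -1.15e-01  3.20e-01 -4.60e-02  1.10e-02]
 [ 3.09e+02  1.50e+02  6.41e-01 -1.18e-01  3.21e-01 -4.50e-02  8.00e-03]
 [ 3.10e+02  1.50e+02  6.41e-01 -1.21e-01  3.21e-01 -4.50e-02  5.00e-03]
 [ 3.11e+02  1.50e+02  6.41e-01 -1.24e-01  3.19e-01 -4.40e-02  2.00e-03]
 [ 3.12e+02  1.50e+02  6.41e-01 -1.27e-01  3.23e-01 -4.50e-02 -1.00e-03]
 [ 3.13e+02  1.50e+02  6.41e-01 -1.30e-01  3.21e-01 -4.40e-02 -4.00e-03]]
top pts s,t range [-0.01459407 -0.00481806  0.00710841] [-0.14063968 -0.13977707 -0.00846885  0.13677626  0.1372826 ]
```

```bash
python3 - <<'E'
from h import *
D={n:np.load(f'pics/{n}0.npy') for n in('scene','top')}
I={n:cv2.imread(f'pics/{n}0.png') for n in D}
ex=np.array([.993,-.116]);ey=np.array([.116,.993])
for n,th in(('scene',151),('top',105)):
    P=cloud(n,D[n]);g=I[n].min(-1)
    near=(np.linalg.norm(P[...,:2]-[.52,.268],axis=-1)<.125)
    m=(near&(P[...,2]<.03)&(g>th)).astype(np.uint8)
    k,l,st,_=cv2.connectedComponentsWithStats(m);i=1+np.argmax(st[1:,4]);m=(l==i)|((m>0)&False)
    for h in(.008,):
        vu=np.argwhere(m);Q=np.array([px2plane(n,u,v,h)[:2] for v,u in vu])
        r=cv2.minAreaRect(Q.astype(np.float32));print(n,'plate',len(Q),np.round(r[0],4),np.round(r[1],4),r[2])
    m=near&(I[n].max(-1)<75)&(P[...,2]>.07)
    m=cv2.morphologyEx(m.astype(np.uint8),cv2.MORPH_OPEN,np.ones((3,3)))>0
    Q=np.array([px2plane(n,u,v,.085)[:2] for v,u in np.argwhere(m)]);r=cv2.minAreaRect(Q.astype(np.float32));print(' handle',len(Q),np.round(r[0],4),np.round(r[1],4),r[2],cv2.fitLine(Q.astype(np.float32),cv2.DIST_HUBER,0,.01,.01).ravel().round(4))
    s=(P[...,:2]-[.683,-.131])@ex; t=(P[...,:2]-[.683,-.131])@ey
    for lo,hi in((-.1,-.02),(.02,.1)):
        m=(abs(s)<.02)&(t>lo)&(t<hi)&(P[...,2]>.29); print(' rail',m.sum(),np.percentile(P[m][:,2],[50,75,90,98]).round(4),np.percentile(s[m],[5,50,95]).round(4))
    for c in(-.127,.127):
        m=(abs(s)<.02)&(abs(t-c)<.008)&(P[...,2]>.3); print(' guide',m.sum(),np.percentile(P[m][:,2],[50,75,90,98]).round(4),np.percentile(s[m],[5,50,95]).round(4))
    # bench level check
    print(' bench z',np.median(P[(np.linalg.norm(P[...,:2]-[.55,.1],axis=-1)<.04)][:,2]))
E
```

```text
scene plate 708 [0.5235 0.2717] [0.1883 0.0657] 8.706417083740234
 handle 148 [0.4922 0.2656] [0.0651 0.0241] 7.417407035827637 [ 0.9999 -0.0109  0.4824  0.2638]
 rail 104 [0.3306 0.3322 0.3335 0.3353] [-0.003   0.0027  0.0083]
 rail 119 [0.3307 0.3322 0.3336 0.3352] [-0.0028  0.0027  0.0085]
 guide 37 [0.3437 0.3452 0.3464 0.347 ] [-0.008   0.0021  0.0132]
 guide 49 [0.3436 0.3447 0.3453 0.3469] [-0.0076  0.0025  0.0132]
 bench z -0.001275723637409909
top plate 325 [0.5203 0.2679] [0.1919 0.0706] 6.264627456665039
 handle 172 [0.5038 0.2634] [0.0953 0.0235] 5.07666540145874 [0.9941 0.1089 0.5034 0.2633]
 rail 141 [0.3312 0.3337 0.3356 0.3373] [-0.0074 -0.0036  0.0037]
 rail 146 [0.3313 0.3335 0.3356 0.3368] [-0.0076 -0.0034  0.004 ]
 guide 53 [0.3436 0.3464 0.3487 0.3492] [-0.0124 -0.0059  0.0078]
 guide 53 [0.3435 0.3466 0.3483 0.3498] [-0.0125 -0.0061  0.0078]
 bench z 0.0007580792083439203
```

```bash
cat >> h.py <<'E'
from scipy.spatial.transform import Rotation as Ro
G=.012; SG=1
def Rp(yaw,pitch): return (Ro.from_euler('z',yaw,degrees=True)*Ro.from_euler('y',-pitch,degrees=True)).as_matrix()
def tool(o,yaw,pitch,creep=0.,sg=None):
    """TCP pose for pole origin o, pole yaw/pitch (deg); creep = hook-up turn of pole in fingers about grasp point"""
    sg=SG if sg is None else sg
    R=Rp(yaw,pitch); Rt=Rp(yaw,pitch-creep)
    g=np.array(o)+R@[G,0,0]; tcp=g+Rt@[0,0,-.002]
    q=Ro.from_matrix(Rt@np.diag([sg,-sg,-1])).as_quat(); return tcp,q
def pole_from(tcp,q,creep=0.,sg=None):
    sg=SG if sg is None else sg
    Rt=Ro.from_quat(q).as_matrix()@np.diag([sg,-sg,-1]); g=np.array(tcp)-Rt@[0,0,-.002]
    R=Rt@Ro.from_euler('y',-creep,degrees=True).as_matrix(); return g-R@[G,0,0],R
PO=np.array([.521,.268,.075]);PY=7.; RING=np.array([.643,-.126,.308]);EY=-6.66
def o_for(pt,target,yaw,pitch): return np.array(target)-Rp(yaw,pitch)@np.array(pt)
ELB=np.array([.075,0,0]);PD=np.array([.643,0,-.766]);THR=ELB+.012*PD;TIP=ELB+.03*PD
E
python3 - <<'E'
from h import *
ps=[(PO+[0,0,.12],PY,0),(PO,PY,0)]
for h in(0,-.13): ps.append((o_for(THR,RING+[0,0,h],EY,20),EY,20))
d=np.array([np.cos(np.radians(EY)),np.sin(np.radians(EY)),0])
ps.append((o_for(THR,RING-.05*d+[0,0,.03],EY,20),EY,20))
for sg in(1,-1):
    for p in ps:
        t,q=tool(*p,sg=sg); j=manip.ik(t,q); print(sg,t.round(3),None if j is None else np.round(j,2))
E
```

```text
1 [0.533 0.269 0.193] [-1.01  0.28  0.56  1.68 -0.16  1.22 -1.86]
1 [0.533 0.269 0.073] [-0.99  0.41  0.55  1.8  -0.25  1.   -1.79]
1 [ 0.575 -0.118  0.291] [-0.49 -0.1   0.58  1.87  0.07  1.01 -1.61]
1 [ 0.575 -0.118  0.161] [-0.56  0.02  0.71  2.05 -0.04  0.72 -1.52]
1 [ 0.525 -0.112  0.321] [-0.53 -0.26  0.55  1.91  0.18  1.1  -1.71]
-1 [0.533 0.269 0.193] [-0.73  0.26  0.22  1.67 -0.06  1.22  1.2 ]
-1 [0.533 0.269 0.073] [-0.71  0.37  0.2   1.79 -0.09  0.99  1.22]
-1 [ 0.575 -0.118  0.291] [-0.91 -0.19  0.94  1.88  0.2   1.03  1.43]
-1 [ 0.575 -0.118  0.161] [-0.92  0.02  1.09  2.06 -0.04  0.72  1.64]
-1 [ 0.525 -0.112  0.321] [-0.66 -0.29  0.65  1.92  0.24  1.12  1.38]
```

```bash
python3 - <<'E'
from h import *
manip.ungrasp()
t,q=tool(PO+[0,0,.12],PY,0); manip.move_ptp(t,q); s=manip.sense();print(s['time'],s['force'])
t,q=tool(PO+[0,0,.035],PY,0); manip.move_l(t,feed=.15)
t,q=tool(PO,PY,0); print(manip.move_l(t,feed=.06,force_limit=8))
s=manip.sense();print(s['time'],s['force'],s['tcp_pos']-t)
manip.clamp(); s=manip.sense();print(s['time'],s['force'],s['opening'],s['grasp_force'],s['tcp_pos']-t)
grab('scene','g1.png')
E
```

```text
3.0 [-0.04399116  0.76123054  0.3515708 ]
False
4.45 [ 0.20698611  0.3979484  -0.23235673] [ 1.36320873e-04 -5.07305634e-05  5.60041967e-05]
5.5167 [ 0.41165675 -0.35432451 -0.23262771] 0.021973237655146475 29.984457409009337 [ 1.20310299e-05 -3.04129215e-05 -2.56190569e-05]
```

```bash
sed -i 's/^G=.012/G=.018/' h.py; python3 - <<'E'
from h import *
manip.ungrasp()
t,q=tool(PO,PY,0); manip.move_l(t,feed=.06,force_limit=8)
manip.clamp(); s=manip.sense();print(s['time'],s['force'],s['opening'],s['grasp_force'])
t,q=tool(PO+[0,0,.06],PY,0); manip.move_l(t,feed=.1)
s=manip.sense();print(s['time'],s['force'],s['ft_torque'])
t,q=tool(PO+[0,0,.17],PY,0); manip.move_l(t,feed=.2)
im,d=grab('scene','g2.png');im2,d2=grab('top','g2t.png')
s=manip.sense();print(s['time'],s['force'],s['opening'])
np.save('pics/g2.npy',d);np.save('pics/g2t.npy',d2)
o,R=pole_from(s['tcp_pos'],s['ee_rot'])
for nm,pt in(('elbow',ELB),('tip',TIP)):
    print(nm,(o+R@pt).round(4))
    for n in('scene','top'):
        for r in tip_of(n,'hook_'+nm)[:3]: print(n,np.round(r['position'],1),round(r['p'],2),px2plane(n,*r['position'],(o+R@pt)[2]).round(4))
a=cv2.imread('pics/g2.png')[150:300,180:380];b=cv2.imread('pics/g2t.png')[120:240,120:280]
cv2.imwrite('pics/c2.png',np.vstack([cv2.resize(a,None,fx=2.5,fy=2.0),cv2.resize(b,(500,300))]))
E
```

```text
8.1333 [-0.02955142  0.21140681  0.56440161] 0.021710710346199865 29.995528841391206
8.8833 [ 0.27246952  0.2958347  -2.02520742] [-0.07089039  0.12277244 -0.03841008]
9.6833 [-0.51860889 -0.15915785 -2.19074344] 0.02156992562736222
elbow [0.5946 0.2768 0.2428]
scene [376.4 304.5] 0.96 [0.354  0.481  0.2428]
scene [319.5 235. ] 0.85 [0.4201 0.2676 0.2428]
scene [260.4 130.5] 0.72 [ 0.4654 -0.093   0.2428]
top [149.  262.3] 0.47 [0.2939 0.3863 0.2428]
top [215.4 239.3] 0.37 [0.3659 0.1752 0.2428]
tip [0.6136 0.2791 0.2198]
scene [312.3 227.2] 0.86 [0.4246 0.233  0.2198]
scene [386.8 297.6] 0.68 [0.3149 0.4698 0.2198]
scene [248.8 266.2] 0.63 [0.6207 0.284  0.2198]
top [152.6 268.4] 0.64 [0.2722 0.3798 0.2198]
top [224.  239.1] 0.59 [0.3656 0.149  0.2198]
```

View pics/c2.png

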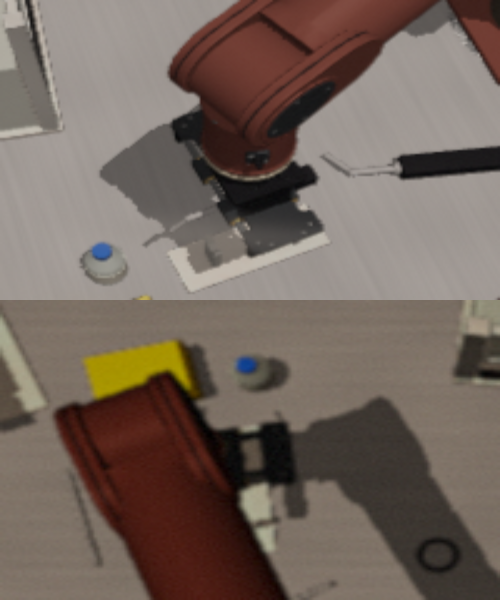

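```bash
python3 - <<'E'
from h import *
d=np.load('pics/g2.npy');P=cloud('scene',d)
s=manip.sense();o,R=pole_from(s['tcp_pos'],s['ee_rot']);L=(P-o)@R
m=(abs(L[...,1])<.02)&(L[...,0]>.04)&(L[...,0]<.14)&(L[...,2]>-.05)&(L[...,2]<.02)
for (v,u),l in zip(np.argwhere(m),L[m]): print(u,v,(l*1000).round(1))
c=optics.calibration('scene');K=np.array(c['camera_matrix']);T=np.linalg.inv(c['T'])
for n,p in(('elb',ELB),('tip',TIP)):
    x=T@np.r_[o+R@p,1];print(n,K[0,0]*x[0]/-x[2]+K[0,2],K[1,1]*-x[1]/-x[2]+K[1,2])
E
```

```text
265 253 [50.8 -4.5 -3.6]
266 253 [49.7 -1.   4.2]
262 254 [59.3 -4.6 -1.3]
263 254 [57.9 -1.7  4.5]
264 254 [55.2 -1.4  2.1]
265 254 [53.   0.   3.1]
266 254 [50.2  0.2  0.1]
260 255 [65.7 -3.2  2.2]
261 255 [63.1 -2.6  0.8]
262 255 [60.4 -2.3 -1.9]
263 255 [58.5 -0.3  1. ]
264 255 [56.   0.4 -0.1]
265 255 [54.3  2.7  3.9]
266 255 [51.8  3.5  2.9]
267 255 [49.   3.8  0.2]
258 256 [71.2 -3.6  0.1]
259 256 [69.3 -1.5  3.6]
260 256 [66.6 -1.2  0.8]
261 256 [64.3 -0.1  1.2]
262 256 [62.3  1.8  3.5]
263 256 [59.2  1.1 -2.3]
264 256 [57.2  3.   0.5]
265 256 [54.2  2.6 -4.4]
256 257 [77.2 -2.8  1.9]
257 257 [75.1 -1.3  3.3]
258 257 [72.8 -0.1  3.8]
259 257 [70.  -0.   0.4]
260 257 [67.8  1.3  1.3]
261 257 [65.2  1.8 -0.9]
262 257 [63.7  4.7  5.1]
254 258 [83.  -2.6  2. ]
255 258 [80.8 -1.2  2.7]
256 258 [78.8  0.8  5.7]
257 258 [76.3  1.4  4.1]
258 258 [73.4  1.  -0.5]
259 258 [71.1  2.3  0.1]
260 258 [68.8  3.5  0.5]
254 259 [83.8 -0.8 -0.2]
255 259 [81.6  0.4  0.2]
256 259 [79.5  2.1  2.2]
257 259 [77.   2.8  0.9]
258 259 [74.5  3.6 -0.2]
252 260 [88.7 -3.  -8.1]
253 260 [86.8 -0.7 -4.2]
254 260 [84.7  1.  -2.3]
255 260 [82.8  3.2  1.3]
256 260 [79.6  2.1 -5.9]
251 261 [ 91.8  -2.4 -10.8]
252 261 [89.7 -0.7 -8.6]
253 261 [87.7  1.2 -6. ]
254 261 [85.4  2.5 -5.5]
250 262 [ 94.9  -2.1 -14. ]
251 262 [ 93.    0.2 -10.1]
252 262 [ 90.4   0.8 -11.9]
253 262 [88.5  2.8 -8.8]
249 263 [ 98.   -1.7 -17.4]
250 263 [ 95.9   0.1 -15. ]
251 263 [ 93.5   1.  -15.6]
248 264 [101.1  -1.4 -20.8]
249 264 [ 98.8  -0.2 -20.3]
250 264 [ 96.1   0.2 -22.7]
248 265 [102.4   1.7 -18.5]
249 265 [ 99.4   1.  -24.6]
elb 257.24971726431096 257.8451889711997
tip 250.61032733384812 263.6649932729131
```

```bash
sed -i 's/^G=.018/G=.016/' h.py; cat >> h.py <<'E'
d_=np.array([np.cos(np.radians(EY)),np.sin(np.radians(EY)),0])
def prong(pitch): a=np.radians(50-pitch); return np.cos(a)*d_-np.array([0,0,np.sin(a)])
def local(creep=0):
    s=manip.sense(); return (s,)+pole_from(s['tcp_pos'],s['ee_rot'],creep)
E
python3 - <<'E'
from h import *
t,q=tool(o_for(THR,RING-.045*prong(20),EY,20),EY,20); manip.move_ptp(t,q)
manip.dwell(.3)
im,d=grab('scene','g3.png');im2,d2=grab('top','g3t.png');np.save('pics/g3.npy',d);np.save('pics/g3t.npy',d2)
s,o,R=local();print(s['time'],s['force'],s['tcp_pos']-t)
print('pred tip',o+R@TIP,'elbow',o+R@ELB)
for n in('scene','top'):
    for k in('ring','hook_tip','hook_elbow'):
        for r in tip_of(n,k)[:3]: print(n,k,np.round(r['position'],1),round(r['p'],2))
    c=optics.calibration(n);K=np.array(c['camera_matrix']);T=np.linalg.inv(c['T'])
    for k,p in(('ring',RING),('elb',o+R@ELB),('tip',o+R@TIP)):
        x=T@np.r_[p,1];print(n,k,(K[0,0]*x[0]/-x[2]+K[0,2]).round(1),(K[1,1]*-x[1]/-x[2]+K[1,2]).round(1))
a=cv2.imread('pics/g3.png')[80:160,160:260];b=cv2.imread('pics/g3t.png')[120:200,270:370]
cv2.imwrite('pics/c3.png',np.vstack([cv2.resize(a,(375,300),interpolation=2),cv2.resize(b,(375,300),interpolation=2)]))
P=cloud('scene',d);L=(P-o)@R
m=(abs(L[...,1])<.015)&(L[...,0]>.045)&(L[...,0]<.105)&(L[...,2]>-.04)&(L[...,2]<.02)
print((L[m]*1000).round(0)[::3].tolist())
E
```

```text
11.7333 [-0.62052149  0.12377283 -1.80074756] [ 8.63106522e-05  2.00457862e-04 -4.62684856e-05]
pred tip [ 0.61986866 -0.12306566  0.32144062] elbow [ 0.59406056 -0.1200518   0.33644207]
scene ring [195.2 123.7] 0.6
scene hook_tip [309.  226.7] 0.9
scene hook_tip [386.7 295.6] 0.89
scene hook_tip [203.4 125. ] 0.55
scene hook_elbow [319.  234.2] 0.87
scene hook_elbow [374.7 304.6] 0.83
scene hook_elbow [212.6 118.6] 0.44
scene ring 196.4 124.6
scene elb 212.9 115.8
scene tip 204.2 120.5
top ring [310.5 145.5] 0.89
top ring [311.8 162.2] 0.43
top ring [370.8 191.4] 0.31
top hook_tip [221.4 236.9] 0.88
top hook_tip [149.6 269. ] 0.66
top hook_tip [310.9 155.3] 0.39
top hook_elbow [216.6 237.5] 0.79
top hook_elbow [148.3 262.9] 0.73
top hook_elbow [297.3 150.6] 0.64
top ring 311.1 150.0
top elb 310.6 164.4
top tip 310.8 156.7
[[80.0, -2.0, 0.0], [73.0, -0.0, 3.0], [64.0, 0.0, 4.0], [84.0, 1.0, 0.0], [76.0, 4.0, 4.0], [68.0, 4.0, 4.0], [58.0, 1.0, 2.0], [49.0, 0.0, 1.0], [84.0, -0.0, -6.0], [79.0, 6.0, 2.0], [70.0, 5.0, 1.0], [62.0, 6.0, 3.0], [52.0, 2.0, -1.0], [92.0, -1.0, -12.0], [85.0, 3.0, -7.0], [96.0, -0.0, -16.0], [90.0, 4.0, -11.0], [98.0, 0.0, -20.0], [91.0, 3.0, -17.0], [94.0, 0.0, -25.0]]
```

View pics/c3.png

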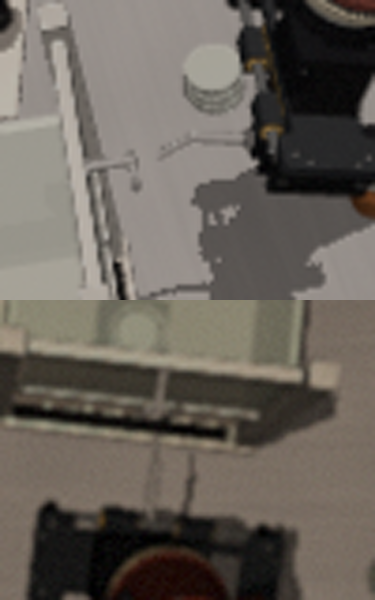

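```bash
python3 - <<'E'
from h import *
t,q=tool(o_for(THR,RING,EY,20),EY,20); f0=manip.sense()['force']
hit=manip.move_l(t,feed=.04,force_limit=4)
manip.dwell(.2)
s,o,R=local();print(hit,s['time'],s['force']-f0,s['tcp_pos']-t)
print('thr',o+R@THR)
im,d=grab('scene','g4.png');im2,d2=grab('top','g4t.png')
a=im[80:160,160:260,::-1];b=im2[120:200,270:370,::-1]
cv2.imwrite('pics/c4.png',np.vstack([cv2.resize(a,(375,300),interpolation=2),cv2.resize(b,(375,300),interpolation=2)]))
E
```

```text
False 13.5083 [ 0.36393305 -0.96486538 -0.7953096 ] [-4.63234533e-05 -5.05590775e-05  9.41687691e-05]
thr [ 0.64294998 -0.12606039  0.30810444]
```

View pics/c4.png

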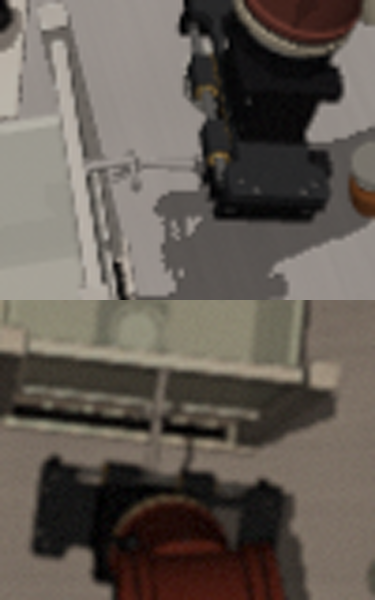

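```bash
cat >> h.py <<'E'
def force(n=6):
    F=[]
    for _ in range(n): manip.dwell(.02); F.append(manip.sense()['force'])
    return np.mean(F,0)
def down(dz,feed=.05,**k):
    p=manip.sense()['tcp_pos'].copy(); p[2]-=dz; return manip.move_l(p,feed=feed,**k)
def railz():
    im,d=grab('scene');P=cloud('scene',d)
    s=(P[...,:2]-[.683,-.131])@d_[:2]; t=(P[...,:2]-[.683,-.131])@np.array([-d_[1],d_[0]])
    m=(abs(s)<.012)&(abs(t)>.02)&(abs(t)<.1)&(P[...,2]>.2)
    return np.percentile(P[m][:,2],[50,90])-[.0014,0]
E
python3 - <<'E'
from h import *
f0=force();np.save('f0.npy',f0);print(f0, railz())
for i,dz in enumerate([.006,.006,.006,.01,.015,.015]):
    hit=down(dz,force_limit=6); f=force()-f0; s=manip.sense()
    print(hit,round(s['time'],2),s['tcp_pos'].round(4),f.round(2)); 
    if hit: break
print(railz())
E
```

```text
[-0.2086951   0.23947986 -1.52262249] [0.32899722 0.33342213]
False 14.12 [ 0.5782 -0.1184  0.2859] [ 0.31 -0.26 -0.23]
False 14.5 [ 0.5781 -0.1184  0.2797] [ 0.35 -0.41 -0.33]
False 14.88 [ 0.5779 -0.1184  0.2736] [-0.07 -0.26 -0.22]
False 15.32 [ 0.5777 -0.1184  0.2633] [ 0.31 -0.04 -0.67]
False 15.88 [ 0.5775 -0.1184  0.2482] [-0.18 -0.01 -0.49]
False 16.43 [ 0.5772 -0.1184  0.233 ] [ 0.38 -0.07 -0.34]
[0.2782617  0.28289369]
```

```bash
python3 - <<'E'
from h import *
f0=np.array([-.1,.0,-1.7]);np.save('f0.npy',f0)
s=manip.sense();p=s['tcp_pos'].copy();p[:2]=[.5781,-.1184]
p[2]-=.030;print(manip.move_l(p,feed=.06,force_limit=6),(force()-f0).round(2),railz())
for i in range(16):
    p[2]-=.0015; manip.move_l(p,feed=.03); f=force(5)-f0; s=manip.sense()
    print(round(s['time'],2),(s['tcp_pos']).round(4),f.round(2))
    if f[2]>5.5: break
print(railz(),s['grasp_force'])
grab('scene','g5.png')
E
```

```text
False [ 0.31 -0.18 -0.05] [0.24830006 0.2527782 ]
17.62 [ 0.5781 -0.1184  0.2016] [ 0.17 -0.15  0.02]
17.95 [ 0.5782 -0.1184  0.2001] [ 0.69 -0.62  0.39]
18.28 [ 0.5782 -0.1184  0.1986] [0.75 0.16 0.72]
18.62 [ 0.5781 -0.1184  0.1971] [1.32 0.08 0.05]
18.95 [ 0.578  -0.1184  0.1955] [0.44 0.09 0.43]
19.28 [ 0.5782 -0.1184  0.1942] [0.57 0.13 2.1 ]
19.62 [ 0.5784 -0.1185  0.1929] [1.02 0.06 3.38]
19.95 [ 0.5785 -0.1185  0.1915] [ 3.76 -0.58  4.51]
20.28 [ 0.5787 -0.1185  0.19  ] [ 4.78 -1.47  4.59]
20.62 [ 0.5789 -0.1185  0.1886] [ 6.13 -1.6   5.14]
20.95 [ 0.5791 -0.1186  0.1873] [ 7.06 -1.51  5.27]
21.28 [ 0.5793 -0.1186  0.186 ] [ 7.19 -1.1   5.89]
[0.24110171 0.24574876] 29.99992685392499
```

```bash
cat >> h.py <<'E'
def creep_est(save=None):
    s,o,R=local(0); im,d=grab('scene',save); P=cloud('scene',d); g=o+R@[G,0,0]; L=(P-g)@R
    r=np.hypot(L[...,0],L[...,2]);a=np.degrees(np.arctan2(L[...,2],L[...,0]))
    m=(abs(L[...,1])<.008)&(r>.028)&(r<.055)&(a>-25)&(a<60)
    Q=L[m]; 
    if len(Q)<6: return len(Q),None
    v=cv2.fitLine(Q[:,[0,2]].astype(np.float32),cv2.DIST_HUBER,0,.01,.01).ravel()
    return len(Q),np.degrees(np.arctan2(v[1],v[0])),np.median(a[m]-np.degrees(np.arcsin(.003/r[m])))
E
python3 - <<'E'
from h import *
f0=np.load('f0.npy')
print(creep_est(),(force(10)-f0).round(2),manip.sense()['ft_torque'],railz())
s,o,R=local();g=o+R@[G,0,0];print('contact rel grasp',RING+[0,0,-.0883-.011]-g,s['time'])
im,d=grab('scene','g6.png');cv2.imwrite('pics/c6.png',cv2.resize(im[85:165,150:250,::-1],(750,600),interpolation=2))
E
```

```text
(25, np.float32(3.2423437), np.float64(3.9923863349491784)) [ 7.32 -1.35  5.74] [-0.33533556 -1.54836179 -0.08979733] [0.24105699 0.24532287]
contact rel grasp [ 0.06434981 -0.00751126  0.02082749] 21.65
```

View pics/c6.png

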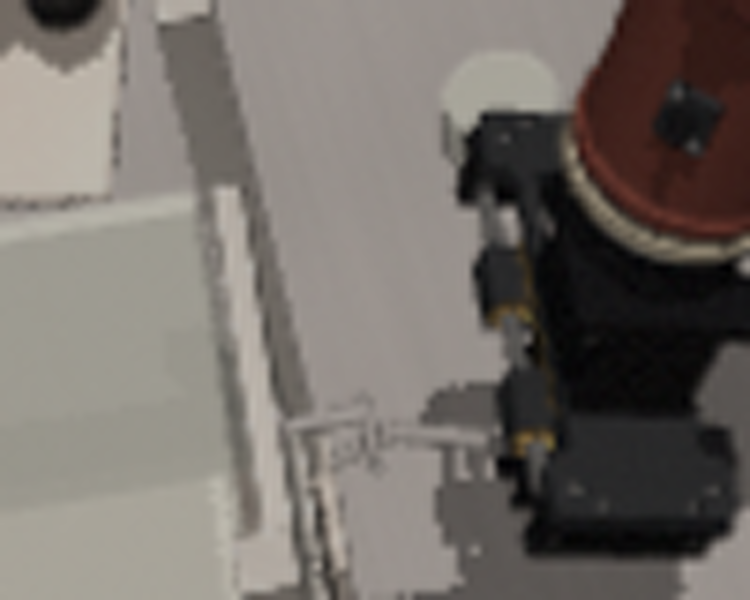

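```bash
python3 - <<'E'
from h import *
f0=np.load('f0.npy')
p=manip.sense()['tcp_pos'].copy();p[:2]=[.5781,-.1184];p[2]=.1851
for i in range(10):
    p[2]-=.0015; manip.move_l(p,feed=.03); f=force(5)-f0; s=manip.sense()
    print(round(s['time'],2),(s['tcp_pos']).round(4),f.round(2),(railz()-[.3304,.3348]).round(4)+.122,creep_est())
    if np.linalg.norm(f)>11.5: break
E
```

```text
22.03 [ 0.5796 -0.1186  0.1847] [ 8.01 -1.5   6.02] [0.0325 0.0329] (24, np.float32(12.6198015), np.float64(3.075627646003982))
22.47 [ 0.5799 -0.1186  0.1834] [ 8.82 -1.65  6.37] [0.0327 0.0323] (22, np.float32(7.219569), np.float64(5.402985568577771))
22.9 [ 0.5802 -0.1187  0.1821] [ 8.96 -1.76  7.19] [0.0326 0.0329] (23, np.float32(10.768028), np.float64(5.300818221142903))
```

```bash
python3 - <<'E'
from h import *
f0=np.load('f0.npy')
p=np.array([.5781,-.1184,.1806])
for i in range(5):
    p+=.0015*d_; manip.move_l(p,feed=.03); f=force(5)-f0; s=manip.sense()
    print(round(s['time'],2),(s['tcp_pos']).round(4),f.round(2),(railz()-[.3304,.3348]).round(4)+.122,creep_est())
    if np.linalg.norm(f)>11.5 or f[0]<2: break
E
```

```text
23.33 [ 0.5806 -0.1187  0.1813] [ 6.14 -1.27  6.21] [0.0329 0.033 ] (24, np.float32(6.5506053), np.float64(7.631647471782532))
23.77 [ 0.5811 -0.1188  0.1806] [ 3.87 -1.1   5.56] [0.0323 0.0331] (21, np.float32(16.385027), np.float64(6.737297717301777))
24.2 [ 0.582  -0.1188  0.1801] [ 0.77 -0.47  3.44] [0.0323 0.0328] (21, np.float32(18.009478), np.float64(10.43325099001084))
```

```bash
cat >> h.py <<'E'
def Rroll(delta,psi,yaw=EY):
    """pole rotation: prong along heading, delta deg below level, rolled psi about prong axis"""
    a=np.radians(yaw);dl=np.radians(delta)
    e=np.array([np.cos(a)*np.cos(dl),np.sin(a)*np.cos(dl),-np.sin(dl)])
    R0=Rp(yaw,50-delta) # prong already delta below level
    return Ro.from_rotvec(np.radians(psi)*e).as_matrix()@R0
def toolR(o,R,creep=0,sg=None):
    sg=SG if sg is None else sg
    Rt=R@Ro.from_euler('y',creep,degrees=True).as_matrix(); g=np.array(o)+R@[G,0,0]
    return g+Rt@[0,0,-.002],Ro.from_matrix(Rt@np.diag([sg,-sg,-1])).as_quat()
E
python3 - <<'E'
from h import *
for psi in(90,80,-80,-90,60,-60):
  for dl in(0,10):
    R=Rroll(dl,psi);c=10
    out=[]
    for z,b in((.25,.06),(.218,0),(.18,0)):
        o=np.array([RING[0],RING[1],z])-b*d_-R@THR; t,q=toolR(o,R,c); j=manip.ik(t,q)
        out.append(None if j is None else np.round(j,2).tolist())
    F=np.array([0,0,10.]);r=R@(THR-[G,0,0]);M=R.T@np.cross(r,F)
    print(psi,dl,M.round(2),'toolz',Ro.from_quat(q).as_matrix()[:,2].round(2),t.round(3),out)
E
```

```text
90 0 [ 0.09 -0.    0.67] toolz [0.73 0.69 0.  ] [ 0.6   -0.074  0.18 ] [[1.39, 0.51, -0.72, 2.24, -1.48, 1.25, -0.51], [1.4, 0.72, -0.85, 2.12, -1.42, 1.06, -0.5], [1.38, 0.81, -0.81, 2.11, -1.4, 1.04, -0.43]]
90 10 [ 0.09 -0.08  0.66] toolz [ 0.72  0.69 -0.11] [ 0.601 -0.074  0.188] [[1.22, 0.34, -0.53, 2.23, -1.49, 1.28, -0.76], [1.29, 0.54, -0.72, 2.12, -1.44, 1.1, -0.74], [1.29, 0.64, -0.72, 2.12, -1.43, 1.06, -0.67]]
80 0 [ 0.09 -0.09  0.66] toolz [ 0.73  0.67 -0.13] [ 0.6   -0.075  0.172] [[1.39, 0.4, -0.72, 2.24, -1.44, 1.18, -0.51], [1.29, 0.55, -0.72, 2.13, -1.45, 1.07, -0.47], [1.29, 0.65, -0.72, 2.13, -1.43, 1.02, -0.4]]
80 10 [ 0.09 -0.16  0.65] toolz [ 0.69  0.68 -0.24] [ 0.599 -0.075  0.18 ] [[0.67, 0.21, 0.04, 2.24, -1.48, 1.33, -0.74], [0.94, 0.37, -0.34, 2.12, -1.47, 1.18, -0.72], [0.94, 0.45, -0.34, 2.13, -1.49, 1.15, -0.63]]
-80 0 [-0.09 -0.09 -0.66] toolz [ 0.55 -0.82 -0.13] [ 0.589 -0.166  0.172] [[0.58, 0.47, -1.15, 2.35, 1.79, 1.78, -2.63], [0.57, 0.68, -1.1, 2.24, 1.97, 1.86, -2.59], [0.58, 0.83, -1.1, 2.24, 2.07, 1.96, -2.61]]
-80 10 [-0.09 -0.16 -0.65] toolz
[... 638 characters left out ...]
0.72  0.58 -0.38] [ 0.599 -0.08   0.157] [[0.26, 0.11, 0.42, 2.29, -1.47, 1.18, -0.46], [0.91, 0.28, -0.34, 2.17, -1.47, 1.01, -0.43], [1.08, 0.39, -0.53, 2.17, -1.45, 0.92, -0.34]]
60 10 [ 0.08 -0.32  0.57] toolz [ 0.64  0.59 -0.49] [ 0.596 -0.08   0.165] [[0.04, 0.05, 0.61, 2.23, -1.28, 1.15, -0.76], [0.19, 0.22, 0.42, 2.13, -1.39, 1.13, -0.7], [0.19, 0.3, 0.42, 2.15, -1.46, 1.14, -0.6]]
-60 0 [-0.08 -0.25 -0.58] toolz [ 0.56 -0.73 -0.38] [ 0.59  -0.161  0.157] [None, None, None]
-60 10 [-0.08 -0.32 -0.57] toolz [ 0.49 -0.72 -0.49] [ 0.587 -0.16   0.165] [[-0.83, -0.06, 0.42, 2.33, 1.28, 1.14, -2.37], [-1.04, 0.15, 0.76, 2.24, 1.29, 0.94, -2.41], [-1.06, 0.27, 0.8, 2.27, 1.3, 0.85, -2.51]]
```

```bash
python3 - <<'E'
from h import *
f0=np.load('f0.npy')
p=manip.sense()['tcp_pos'].copy()
p[2]+=.0085; manip.move_l(p,feed=.05); f=force(3)-f0; print('up',f.round(2),railz()-[.3304,.3348]+.122)
p=p-.045*prong(30); print(manip.move_l(p,feed=.06,force_limit=5),(force(3)-f0).round(2))
p=p+np.array([0,0,.08])-.06*d_; manip.move_l(p,feed=.2)
s,o,R=local(0);g=o+R@[G,0,0]; print(s['time'],s['tcp_pos'],railz()-[.3304,.3348]+.122,creep_est('g7.png'))
im,d=grab('scene');P=cloud('scene',d);L=(P-g)@R
m=(abs(L[...,1])<.012)&(L[...,0]>.02)&(np.hypot(L[...,0],L[...,2])<.1)&(L[...,2]>-.03)&(L[...,2]<.06)
print(m.sum(),(L[m]*1000).round(0)[::2].astype(int).tolist())
E
```

```text
up [-0.14  0.21 -0.04] [0.03299865 0.03328961]
False [ 0.34 -0.26  0.52]
26.4833 [ 0.48035537 -0.10740279  0.28338499] [0.03245804 0.03282922] (26, np.float32(9.639998), np.float64(8.621913779636644))
68 [[67, -2, 9], [62, 0, 12], [56, -1, 11], [49, -2, 10], [70, -3, 2], [68, 3, 11], [61, 2, 9], [56, 3, 12], [50, 3, 11], [44, 3, 12], [36, -1, 8], [31, 1, 10], [22, -4, 4], [78, -3, -2], [75, 2, 4], [70, 4, 7], [57, 1, 4], [50, 0, 4], [47, 4, 9], [41, 4, 9], [35, 5, 11], [23, -1, 4], [84, -1, -4], [79, 1, -2], [73, 1, -2], [43, 5, 6], [36, 3, 3], [31, 4, 6], [24, 2, 4], [90, 3, -5], [84, 2, -6], [79, 3, -4], [22, 3, 0], [85, 1, -12]]
```

```bash
cat >> h.py <<'E'
CR=8.5; RG=np.array([RING[0],RING[1],.2175]); DL=10.
def rollpose(psi,b,dz=0,cr=None,dl=DL,pt=THR):
    R=Rroll(dl,psi); e=R@PD
    return toolR(RG-b*e+[0,0,dz]-R@pt,R,CR if cr is None else cr)
E
python3 - <<'E'
from h import *
s=manip.sense()
for psi in(85,):
    t,q=rollpose(psi,.09,.04)
    print('from',s['tcp_pos'],'to',t)
    try: manip.move_l(t,feed=.12,rotation=q); print('L ok')
    except manip.IKError as e:
        print('no L',e); 
        for a in(30,60,85):
            tt,qq=rollpose(a,.10,.05);
            j=manip.ik(tt,qq);print(a,None if j is None else np.round(j,2))
s=manip.sense();print(s['time'],s['tcp_pos'],s['joint_pos'].round(2))
E
```

```text
from [ 0.48042524 -0.10670488  0.28325388] to [ 0.51211219 -0.0638644   0.27755978]
no L the arm cannot follow that straight line within its joint ranges
30 [-0.19 -0.35  0.55  2.25 -0.5   0.77 -1.26]
60 [-0.4  -0.25  1.02  2.29 -1.04  0.99 -0.96]
85 [ 1.1   0.13 -0.34  2.3  -1.47  1.36 -0.82]
26.6333 [ 0.48042524 -0.10670488  0.28325388] [-0.57 -0.37  0.55  2.06  0.27  1.07 -1.8 ]
```

```bash
python3 - <<'E'
from h import *
t,q=rollpose(85,.09,.05)
j=manip.ik(t,q);print(None if j is None else np.round(j,2))
manip.move_ptp(t,q);manip.dwell(.2)
s=manip.sense();print(s['time'],s['tcp_pos']-t,s['force'],s['joint_pos'].round(2))
Rt=Ro.from_quat(s['ee_rot']).as_matrix()@np.diag([SG,-SG,-1]);g=s['tcp_pos']-Rt@[0,0,-.002];R=Rt@Ro.from_euler('y',-CR,degrees=True).as_matrix()
o=g-R@[G,0,0]
for n in('scene','top'):
    im,d=grab(n,'g8%s.png'%n);P=cloud(n,d);L=(P-o)@R
    m=(L[...,0]>.045)&(L[...,0]<.11)&(abs(L[...,1])<.012)&(L[...,2]>-.04)&(L[...,2]<.015)
    print(n,m.sum(),(L[m]*1000).round(0)[::2].astype(int).tolist())
    c=optics.calibration(n);K=np.array(c['camera_matrix']);T=np.linalg.inv(c['T'])
    for k,p in(('ring',RG),('elb',o+R@ELB),('tip',o+R@TIP)):
        x=T@np.r_[p,1];print(n,k,(K[0,0]*x[0]/-x[2]+K[0,2]).round(1),(K[1,1]*-x[1]/-x[2]+K[1,2]).round(1))
a=cv2.imread('pics/g8scene.png')[80:180,130:255];b=cv2.imread('pics/g8top.png')[120:220,250:375]
cv2.imwrite('pics/c8.png',np.vstack([cv2.resize(a,(375,300),interpolation=2),cv2.resize(b,(375,300),interpolation=2)]))
E
```

```text
[ 1.08  0.14 -0.34  2.28 -1.48  1.35 -0.81]
28.85 [3.46239462e-05 5.61888151e-04 6.45345821e-05] [-0.18838445 -0.58969064 -2.17084837] [ 1.08  0.14 -0.34  2.28 -1.48  1.35 -0.81]
scene 53 [[86, 1, -2], [80, 2, 1], [76, -1, 5], [90, 3, -10], [86, 1, -6], [80, 3, -3], [75, 4, 0], [70, 3, 3], [99, 0, -18], [91, 7, -16], [88, 2, -12], [86, -3, -7], [73, 3, -2], [69, 1, 1], [64, 1, 4], [99, -3, -19], [90, 4, -18], [71, -1, -2], [63, 4, -1], [59, 2, 3], [59, 3, -1], [54, 5, 2], [55, 2, -2], [50, 3, 1], [53, 2, -4], [48, 4, -2], [45, 0, -1]]
scene ring 200.2 142.2
scene elb 232.2 123.5
scene tip 222.2 126.3
top 44 [[100, 2, -17], [96, 10, -12], [96, 2, -11], [95, 0, -9], [92, 1, -6], [90, 3, -3], [88, 3, 0], [79, 3, 1], [77, 5, 4], [70, 4, 3], [75, 3, 7], [66, 2, 4], [70, 7, 8], [59, 4, 3], [65, -1, 6], [70, 0, 10], [55, 2, 4], [61, -2, 6], [47, 4, 3], [52, 6, 7], [58, 0, 9], [48, 3, 7]]
top ring 307.3 154.5
top elb 306.6 182.7
top tip 307.3 173.5
```

View pics/c8.png

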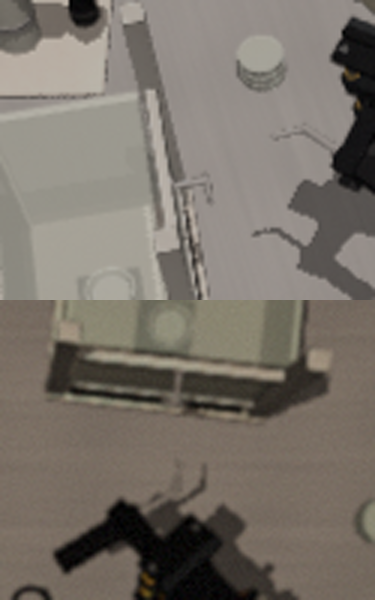

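```bash
python3 - <<'E'
from h import *
t,q=rollpose(85,.05,0); print(manip.move_l(t,feed=.12,force_limit=6))
f0=force(8);np.save('f0b.npy',f0);print(f0)
t,q=rollpose(85,0,0); print('ins',manip.move_l(t,feed=.05,force_limit=4)); s=manip.sense();print(s['time'],s['tcp_pos']-t,(force()-f0).round(2))
p=t.copy()
for i in range(9):
    p[2]-=.0015; manip.move_l(p,feed=.03); f=force(4)-f0; s=manip.sense()
    print(round(s['time'],2),(s['tcp_pos']-p).round(4),p[2].round(4),f.round(2),(railz()-[.3304,.3348]).round(4)+.122)
    if np.linalg.norm(f)>6: break
np.save('p.npy',p)
im,d=grab('scene','g9.png');im2,d=grab('top','g9t.png')
a=im[80:180,130:255,::-1];b=im2[120:220,250:375,::-1]
cv2.imwrite('pics/c9.png',np.vstack([cv2.resize(a,(375,300),interpolation=2),cv2.resize(b,(375,300),interpolation=2)]))
E
```

```text
False
[ 0.04396503  0.16044725 -1.87567751]
ins False
30.9583 [-2.04816323e-04  6.13030681e-05 -8.29168846e-05] [-0.15  0.15 -0.22]
31.38 [-0. -0. -0.] 0.2204 [-0.22  0.06  0.12] [0.0323 0.0322]
31.74 [-0. -0. -0.] 0.2189 [0.08 0.2  0.23] [0.0326 0.0324]
32.11 [ 0.  0. -0.] 0.2174 [-0.14  0.11  0.3 ] [0.0327 0.0331]
32.48 [0.0002 0.0002 0.0004] 0.2159 [0.5  0.84 3.58] [0.0329 0.0329]
32.84 [ 0.      0.     -0.0001] 0.2144 [0.92 0.46 4.  ] [0.03   0.0302]
33.21 [-0.0002  0.     -0.0006] 0.2129 [0.91 0.82 1.05] [0.0275 0.0278]
33.58 [-0.0001 -0.     -0.0003] 0.2114 [0.55 0.52 0.29] [0.0266 0.0269]
33.94 [-0.0001 -0.0001 -0.0002] 0.2099 [0.1  0.67 0.3 ] [0.025  0.0248]
34.31 [-0.     -0.0002 -0.0002] 0.2084 [ 0.25 -0.37 -0.07] [0.023  0.0232]
```

View pics/c9.png

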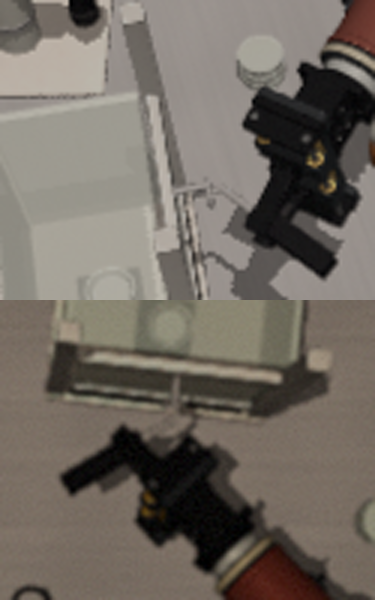

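```bash
python3 - <<'E'
from h import *
f0=np.load('f0b.npy');p=np.load('p.npy')
for i in range(45):
    f=force(4)-f0; s=manip.sense()
    if i%3==0 or f[2]>2: print(round(s['time'],2),p[2].round(4),f.round(2))
    if f[2]>9.3: break
    p[2]-=.0015 if f[2]<1.8 else min(.0015,max(.0003,(10-f[2])/2.6*.001)); manip.move_l(p,feed=.03)
np.save('p.npy',p)
print(railz()-[.3304,.3348]+.122)
E
```

```text
34.52 0.2084 [ 0.14 -0.22  0.27]
35.48 0.2039 [ 0.28 -0.03  0.24]
36.42 0.1994 [ 0.47 -0.13  0.79]
37.38 0.1949 [-0.13 -0.52  1.08]
38.01 0.1919 [ 0.37 -0.15  3.64]
38.33 0.1904 [-0.41  0.3   7.48]
38.64 0.1895 [-0.9   0.91  9.13]
38.96 0.1891 [-1.17  0.8  10.07]
[0.00859501 0.00887144]
```

```bash
python3 - <<'E'
from h import *
f0=np.load('f0b.npy');p=np.load('p.npy')
for i in range(7):
    f=force(10)-f0; print(round(manip.sense()['time'],2),f.round(2))
    e=10-f[2]
    if abs(e)>.4: p[2]-=np.clip(e/2.6*.001,-.0004,.0004)*.7; manip.move_l(p,feed=.03)
# release & unhook
p[2]+=.005; manip.move_l(p,feed=.04); print((force(3)-f0).round(2))
p[2]+=.0072; manip.move_l(p,feed=.04); print((force(3)-f0).round(2),railz()-[.3304,.3348]+.122)
e=Rroll(DL,85)@PD; p=p-.05*e; print(manip.move_l(p,feed=.08,force_limit=4),(force(3)-f0).round(2))
p=p+[-.05,0,.06]; manip.move_l(p,feed=.15)
print(manip.sense()['time'],railz()-[.3304,.3348]+.122)
t,q=tool(PO+[0,0,.17],PY,0,CR); j=manip.ik(t,q); print(np.round(j,2))
E
```

```text
39.17 [-0.86  0.9   9.66]
39.34 [-0.75  0.99  9.92]
39.51 [-0.72  0.82  9.5 ]
39.92 [-0.73  1.07 10.32]
40.09 [-0.7   0.7  10.07]
40.26 [-0.56  0.87 10.32]
40.42 [-0.79  0.6  10.24]
[ 0.44 -0.19  0.24]
[0.09 0.07 0.15] [0.00869946 0.00827104]
False [-0.21 -0.31  0.09]
42.675 [0.00785903 0.00876304]
[-0.25  0.36 -0.34  1.45  0.05  1.49 -2.03]
```

```bash
cat >> h.py <<'E'
PL=PO+.002*Rp(PY,0)[:,0]
E
python3 - <<'E'
from h import *
t,q=tool(PL+[0,0,.12],PY,0,CR); manip.move_ptp(t,q); manip.dwell(.3)
s=manip.sense();print(s['time'],s['force'],s['opening'])
o,R=PL+[0,0,.12],Rp(PY,0)
im,d=grab('scene','g10.png');P=cloud('scene',d);L=(P-o)@R
m=(abs(L[...,1])<.02)&(L[...,0]>.045)&(L[...,0]<.12)&(L[...,2]>-.035)&(L[...,2]<.03)
print(m.sum(),(L[m]*1000).round(0)[::2].astype(int).tolist())
Q=L[m&(L[...,0]<.075)&(L[...,2]>-.01)];print(np.polyfit(Q[:,0],Q[:,2],1),np.polyfit(Q[:,0],Q[:,1],1),Q.mean(0))
c=im[215:305,200:320,::-1]; cv2.imwrite('pics/c10.png',cv2.resize(c,(800,600),interpolation=2))
E
```

```text
44.9167 [-0.39535399  0.19180335 -1.86053447] 0.021502380369319566
50 [[60, -5, 2], [66, -4, 3], [61, -2, 3], [72, -4, 4], [67, -2, 1], [63, 2, 7], [57, 2, 1], [77, -5, 0], [74, 0, 9], [68, 0, 0], [62, 1, -5], [79, -2, 2], [75, 2, 8], [70, 4, 6], [82, -1, 0], [78, 2, 3], [87, -3, -7], [83, 2, 1], [91, -1, -8], [86, 1, -5], [94, -1, -11], [89, 2, -9], [98, 0, -11], [103, -1, -15], [99, 2, -14]]
[ 0.324712   -0.01750983] [ 0.12112862 -0.00836296] [ 0.06561487 -0.00041512  0.00379611]
```

View pics/c10.png

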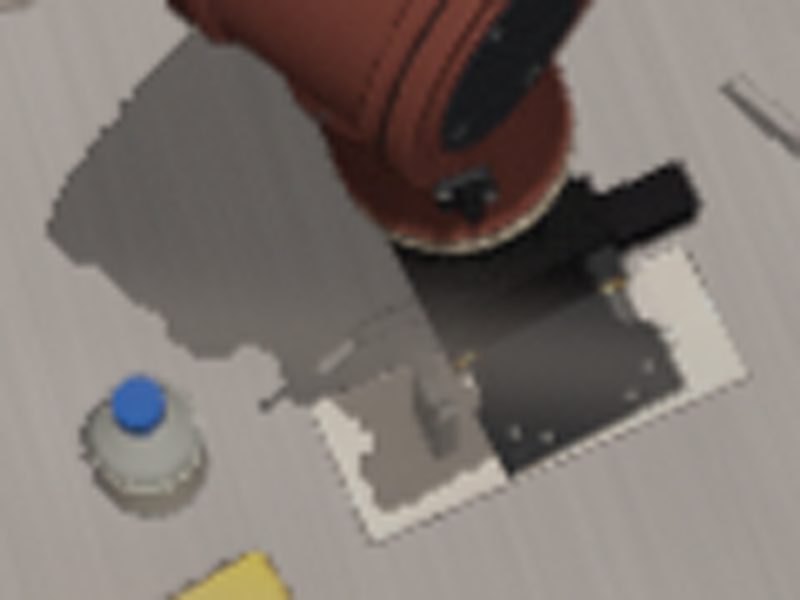

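```bash
cat >> h.py <<'E'
from scipy.optimize import least_squares
def seg(P,a,b):
    u=b-a;t=np.clip((P-a)@u/(u@u),0,1);return np.linalg.norm(P-a-t[:,None]*u,axis=1)
def fitpole(d,o,R,fix=None,th0=0):
    P=cloud('scene',d);L=(P-o)@R
    m=(abs(L[...,1])<.02)&(L[...,0]>.045)&(L[...,0]<.11)&(L[...,2]>-.035)&(L[...,2]<.03); Q=L[m]
    g=np.array([G,0,0])
    def mdl(x):
        A=Ro.from_euler('zy',[x[4],-x[0]],degrees=True).as_matrix()
        return (Q-g-x[1:4])@A+g   # points into pole frame
    def res(x):
        q=mdl(x); r=np.minimum(seg(q,np.array([.03,0,0]),ELB)-.004,seg(q,ELB,TIP)-.003)
        pr=np.r_[x[1:4]/.003 - (0 if fix is None else fix[1:4]/.003), x[4]/3]*.002*(1 if fix is None else 4)
        return np.r_[np.clip(r,-.012,.012),pr]
    s=least_squares(res,np.r_[th0,0,0,0,0],loss='soft_l1',f_scale=.002,x_scale=[5,.003,.003,.003,3]);return s.x,m.sum(),np.sqrt(np.mean(s.fun[:-4]**2))
E
python3 - <<'E'
from h import *
o2=np.array([.521,.268,.075+.17])+.002*Rp(PY,0)[:,0]
x,n,r=fitpole(np.load('pics/g2.npy'),o2,Rp(PY,0));print('ref',x.round(4),n,r)
im,d=grab('scene')
for th in(0,5,10): y=fitpole(d,PL+[0,0,.12],Rp(PY,0),x,th);print('now',y[0].round(4),y[1:])
for th in(0,5,10): y=fitpole(d,PL+[0,0,.12],Rp(PY,0),None,th);print('free',y[0].round(4),y[1:])
E
```

```text
ref [ 1.2915e+00  1.9000e-03 -4.0000e-04 -2.7000e-03 -4.9260e-01] 63 0.001356823873394777
now [ 5.9029e+00  2.6000e-03 -4.0000e-04 -2.6000e-03 -1.5820e-01] (np.int64(48), np.float64(0.0015381582960678833))
now [ 5.9034e+00  2.6000e-03 -4.0000e-04 -2.6000e-03 -1.5780e-01] (np.int64(48), np.float64(0.0015381320019841765))
now [ 5.9034e+00  2.6000e-03 -4.0000e-04 -2.6000e-03 -1.5780e-01] (np.int64(48), np.float64(0.0015381309225481607))
free [ 1.3371e+00  4.5000e-03  4.0000e-04  2.4000e-03 -6.9270e-01] (np.int64(48), np.float64(0.0013350699914322))
free [ 1.3349e+00  4.5000e-03  4.0000e-04  2.4000e-03 -6.9210e-01] (np.int64(48), np.float64(0.0013350187182765284))
free [ 1.3349e+00  4.5000e-03  4.0000e-04  2.4000e-03 -6.9210e-01] (np.int64(48), np.float64(0.0013350185652785727))
```

```bash
python3 - <<'E'
from h import *
C=11.; PX=PL-.0015*Rp(PY,0)[:,0]
t,q=tool(PX+[0,0,.035],PY,0,C); manip.move_l(t,feed=.12,rotation=q); f0=force(6)
hit=False
for h in(.025,.018,.012,.009,.006,.004,.002,.0005,-.001):
    t,q=tool(PX+[0,0,h],PY,0,C); hit=manip.move_l(t,feed=.03,force_limit=6); f=force(3)-f0; s=manip.sense()
    print(h,hit,round(s['time'],2),(s['tcp_pos']-t).round(4),f.round(2),s['ft_torque'].round(2))
    if hit or f[2]>4: break
grab('scene','g11.png')
E
```

```text
0.025 False 46.51 [ 0. -0. -0.] [ 0.83 -0.74  0.01] [-0.01 -0.18  0.01]
0.018 False 46.94 [-0.0001 -0.     -0.0001] [-0.04 -0.73  0.26] [ 0.03 -0.18  0.04]
0.012 False 47.34 [-0.0001 -0.     -0.0001] [-0.19 -0.27  0.16] [-0.01 -0.18 -0.  ]
0.009 False 47.64 [-0.0001 -0.     -0.0001] [ 0.36 -0.09 -0.08] [-0.01 -0.27 -0.04]
0.006 False 47.94 [-0.0001 -0.0001 -0.0001] [-0.64 -0.13 -0.3 ] [ 0.   -0.19  0.03]
0.004 False 48.24 [-0.     -0.     -0.0001] [-0.33 -0.64  0.28] [ 0.   -0.23 -0.01]
0.002 False 48.54 [-0.     -0.     -0.0001] [-0.9  -0.56 -0.33] [ 0.04 -0.13  0.03]
0.0005 False 48.84 [-0.  0. -0.] [-0.01 -0.92  0.25] [ 0.01 -0.14  0.02]
-0.001 False 49.14 [0.0002 0.0002 0.0007] [-1.39 -1.56  7.4 ] [-0.27  0.45  0.01]
```

```bash
python3 - <<'E'
from h import *
p=manip.sense()['tcp_pos'].copy();p[2]+=.0005; manip.move_l(p,feed=.03)
manip.ungrasp(); p[2]+=.15; manip.move_l(p,feed=.12)
t=p+np.array([-.03,.16,.05]); 
try: manip.move_l(t,feed=.2)
except manip.IKError: print('no')
manip.dwell(.2); s=manip.sense();print(s['time'],s['force'],railz()-[.3304,.3348]+.122)
im,d=grab('scene','g12.png')
print('pole',fitpole(d,PL,Rp(PY,0)))
P=cloud('scene',d);I=im.max(-1);L=(P-PL)@Rp(PY,0);m=(I<75)&(abs(L[...,1])<.03)&(abs(L[...,0])<.11)&(L[...,2]>-.01)&(L[...,2]<.03)
print(np.percentile(L[m][:,0],[1,99]),np.percentile(L[m][:,1],[3,97]),np.polyfit(L[m][:,0],L[m][:,2],1))
d0=np.load('pics/scene0.npy');print('before',fitpole(d0,PL,Rp(PY,0)))
P=cloud('scene',d0);L=(P-PL)@Rp(PY,0);I0=cv2.imread('pics/scene0.png').max(-1);m=(I0<75)&(abs(L[...,1])<.03)&(abs(L[...,0])<.11)&(L[...,2]>-.01)&(L[...,2]<.03)
print(np.percentile(L[m][:,0],[1,99]),np.percentile(L[m][:,1],[3,97]),np.polyfit(L[m][:,0],L[m][:,2],1))
a=cv2.imread('pics/scene0.png')[235:305,235:325];b=im[235:305,235:325,::-1]
cv2.imwrite('pics/c12.png',cv2.resize(np.hstack([a,b]),(800,311),interpolation=2))
E
```

```text
53.2917 [-0.56171095 -0.30186842 -0.01119973] [0.00799625 0.00861971]
pole (array([-1.40287024e+00,  4.95803244e-03, -1.51311812e-05,  7.05881444e-04,
       -2.71253879e-01]), np.int64(27), np.float64(0.0016201839962655812))Traceback (most recent call last):
  File "<stdin>", line 11, in <module>
    return _quantile_unchecked(
        a, q, axis, out, overwrite_input, method, keepdims, weights)
    return _ureduce(a,
                    func=_quantile_ureduce_func,
    ...<5 lines>...
                    overwrite_input=overwrite_input,
                    method=method)
    r = func(a, **kwargs)
    result = _quantile(arr,
                       quantiles=q,
    ...<2 lines>...
                       out=out,
                       weights=wgt)
    slices_having_nans = np.isnan(arr[-1, ...])
                                  ~~~^^^^^^^^^
IndexError: index -1 is out of bounds for axis 0 with size 0
```

```bash
python3 - <<'E'
from h import *
d0=np.load('pics/scene0.npy');print('before',fitpole(d0,PL,Rp(PY,0)))
p=manip.sense()['tcp_pos'].copy()
try: manip.move_l(p+[-.15,.12,.05],feed=.25)
except manip.IKError: print('no')
im,d=grab('scene','g13.png');print('after',fitpole(d,PL,Rp(PY,0)),manip.sense()['time'])
a=cv2.imread('pics/scene0.png')[235:305,235:325];b=im[235:305,235:325,::-1]
cv2.imwrite('pics/c12.png',cv2.resize(np.hstack([a,b]),(800,311),interpolation=2))
E
```

```text
before (array([ 2.67061230e+00,  4.39570820e-03, -1.23903107e-03, -2.52764171e-03,
        4.16722321e-01]), np.int64(92), np.float64(0.006670195697489277))
after (array([ 3.39122395e-01,  2.40139671e-03, -1.53000119e-03,  4.45018176e-04,
        1.26834803e+00]), np.int64(94), np.float64(0.006979940358610403)) 54.3833
```

View pics/c12.png

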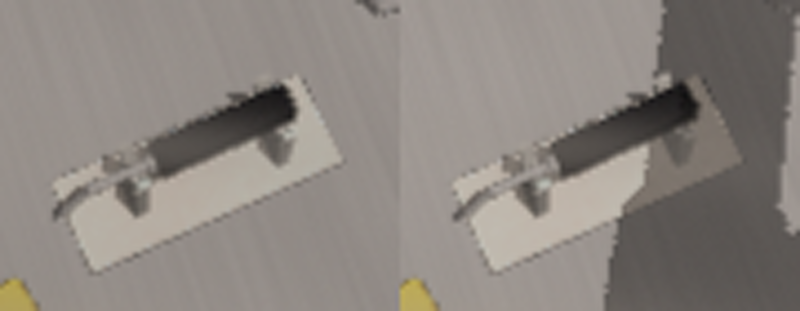

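```bash
python3 -c "
from h import *
print(railz()-[.3304,.3348]+.122); print(manip.hand_in())"
```

```text
[0.0084475  0.00885573]
the job is handed in; nothing more can be done
None
```

The sash is down on its stop at about 8.6 mm, held at about 10 N (9.5 to 10.3 N measured) for 1.3 s; the pole is back level in its cradle, and I handed the job in at about 54 s; the first pull stalled in the catch because the pole slipped about 9° (the gripper only gives 30 N), so I unhooked and re-hooked with the hand rolled sideways.

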